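# Seat a carving blank and snap the toggle clamp shut

### The job

On the carving board, push the wooden blank with your fingertips until its end is fully home and flush against the stop fence. Then push the toggle clamp's lever over and down, past its dead point, until it snaps into lock with the rubber foot pressing on the blank. Only push: do not lift or tip the blank, and leave the figures, the chisel and the spare blank beside the board where they are.

Things in the scene. Friction and masses are not known exactly. Their poses are not given: they have to be found in the camera images.
- board: Plywood carving board fixed to the bench, 18 mm thick (top at z = 18 mm). Origin on its underside; in its own frame it runs from x = -150 to +105 and y = -120 to +120 mm. Its x axis points from the open end, near the robot, to the wooden stop fence on the far end; its y axis points to the side with the steel toggle clamp.
- fence_face (a point): Point on the stopping face of the fence, 38 mm above the bench, opposite the blank's lane (board x = 75, y = -30 mm). The face is square to the board's x axis, runs from y = -105 to +30 mm and rises 34 mm above the board's top; the fence is 30 mm thick.
- blank: The work: loose plain wooden block lying on the board, 130 long (its x) x 45 wide (y) x 40 mm high, 80 to 150 g. Origin at the centre of its underside. It starts 15 to 35 mm short of the fence, up to 6 mm off the lane, turned up to 0.1 rad. Flush home its origin is at board x = +10, about y = -30 mm, its end face flat on the fence.
- lever (a joint): Clamp lever angle, rad. 0 = open: lever 60 degrees above level, leaning to board +y. Grows as it is pushed over and down towards +y. Dead point at about 0.55: before it a spring drives the lever back open (about 5 N at the grip, falling to 0); past it the lever snaps on by itself to its stop at 0.95, locked, 6 degrees above level.
- lever_hinge (a point): The lever's hinge axis, 78 mm above the bench at board x = 45, y = 82 mm, parallel to the board's x axis, between steel cheeks (30 mm wide along x, y = 43 to 97 mm, up to 88 mm above the bench). The point is fixed to the board.
- lever_grip (a point): Middle of the lever's black plastic grip, 105 mm from the hinge axis along the lever. The grip is 22 mm wide (along board x), 15 mm thick and 74 mm long, from 56 to 130 mm from the hinge. It is pushed on its upper face, the one towards the blank's side when open.
- foot: Sprung rubber foot, 18 mm across, on the end of the 14 mm wide steel clamp arm that the lever lowers. Origin on the arm's centre line, 24 mm above the foot's lower face. Open, the arm is raised 52 degrees over the blank (its end 150 mm above the bench); locked, it is level and the foot presses on the blank at board x = 45, y = -30 mm with about 6 N.
- figure_a: Bystander: carved wooden figure with a round head, 40 mm across, 88 mm high, standing on the bench; origin at the centre of its base.
- figure_b: Bystander: carved wooden figure with a pointed hat, 42 mm across, 85 mm high, standing on the bench; origin at the centre of its base.
- chisel: Bystander: wood chisel lying on the bench beyond the fence, 185 mm long along its x axis (handle 100 mm to -x, blade 85 mm to +x), 24 mm high; origin under the joint of handle and blade.
- spare_blank: Bystander: spare wooden block on the bench (not on the board), 90 x 35 x 35 mm; origin at the centre of its underside.
Mind the look-alikes: they are no part of the job. What is shaped like the blank but green or orange is not meant.

How it is judged:
By the outcome, as a careful person would: the job done as asked, in the order asked, and still so for the second after the job is handed in, with the robot touching nothing.
It also fails if it takes over 45 s, if anything falls off the work surface, if the arm or the gripper's body presses on something with over 40 N, if the wrist force passes 120 N, or if a joint passes its speed limit or range.

### The arm

A 7-joint arm with a two-finger parallel gripper is mounted at the origin on the work surface. World frame = base frame: x ahead of the robot, y to its left, z up, the work surface at z = 0. Lengths are in m, angles in rad, forces in N, time in s.
With the tool pointing down it reaches from about 0.425 to 0.875 m from the base axis. Payload 4.7 kg.
Tool frame: the origin (TCP) lies midway between the tips of the shut fingers; the grasp point (between the pads) lies 19 mm behind it; z points along the fingers, y is the line along which they close (so a half turn about z gives the same grasp; the last joint's range is limited). The gripper opens to 85 mm and grips with 20 to 120 N. Pads are 22 mm wide; open, the fingers measure 114 mm over their backs; the gripper's body (76 mm by 85 mm) begins 54 mm behind the grasp point. The pads swing forward as they close: fully open they stand 13 mm farther back than shut.
Start: joints at [-1.154, 0.321, -0.07, 1.45, 0.023, 1.371, -0.057], TCP at [0.255, 0.598, 0.202] pointing down, gripper open.
Joint ranges: [-2.86, 2.86], [-0.3, 2.09], [-1.38, 1.24], [0.06, 2.45], [-1.56, 4.7], [0.09, 2.05], [-2.69, 2.69]. Speed limits (rad/s): [2.57, 2.57, 3.14, 3.14, 3.14, 3.14, 3.14].

### API

Orientations are given as a rotation vector (axis times angle).
In Python, from workcell import get_obs, read_camera, camera_params, close_job gives the robot as it stands.
- The arm moves only by the tool jog_arm, never from a script. Its argument "moves" is a list that holds one entry, the list of rows, each a list of 7 numbers: the closure, from 0 (fully open) to 1 (shut), then the shift along the tool's x, y, z in units of 30 cm (1.0 is 30 cm), then the turn, a rotation vector about the tool's x, y, z in units of pi rad (1.0 is pi rad). In form: [[[claw, tx, ty, tz, wx, wy, wz], ...]]. A call has 1 to 10 rows; each row is the pose to reach, as a shift and turn from the pose commanded when the call began, along the tool's axes at that moment, turning the shorter way round; what a row does not reach only later rows make up. A row lasts 1/10 s, in which the tool goes at most 50 mm and 8.59 degrees, less where a joint would pass 70% of its speed; a pose out of reach is approached as far as the arm can. A call with a number of a shift or a turn outside -1 to 1 is refused whole. A call with a gripper value outside its range is refused whole. The fingers move at their own pace and stop on an object; "newtons" is the grip in N (left out, the last holds). Time passes only in rows, so rows that repeat a pose let the fingers close. It gives the time, the measured TCP pose, the force, the opening and the grip force at its end, in the units of the state.
- get_obs(): the state, without advancing time (a new reading comes with each control period).
- read_camera(name): name is "scene" or "top"; returns (picture, depth): 480x640x3 uint8, red, green, blue; 480x640 float32, m along the optical axis (not along the pixel's ray), 0 where there is no reading.
- camera_params(name): a dict with "camera_matrix" (3x3 intrinsics, pixels), "view" (4x4, takes a point from world to camera coordinates). Camera axes: x right, y up, looking along -z (the intrinsics and any distortion apply to the point x, -y, -z); pixel columns grow to the right and rows downward; lengths in m; the calibration is good to about 2 mm. A picture is of the moment at which its call begins. camera_params takes no time and is no camera call.
- close_job(): hands the job in; it is judged then, once.
The state is a dict: "clock": time; "joints": joint angles; "qvel": joint speeds; "tau": joint torques, N m; "tool_pos": TCP position; "tcp_rot": TCP orientation; "contact_force": force on the tool from outside, world axes, zero at the start; "torque": the same for the moment, N m; "grip_width": finger opening in m; "gripper_force": force on a finger pad.
Only numpy, scipy, OpenCV 4.12 (cv2) and the standard library are available. Lean on these libraries where they do the work, as an engineer would, in place of code of your own. Each camera call takes 0.05 s, during which the arm holds its last target. There are 200 camera calls.

## Working session

There is one attempt and no reset: what is moved stays moved. The work goes in short steps, Python scripts to look and compute and a tool call to move; the robot and the scene stay as the last step left them, time stands still between calls to the robot, and variables do not carry over. Pictures are saved under pics/ and viewed, at most 10 in all, crops included, and the job is handed in when it is done.

Besides the shell and the picture viewer there is one more tool, called after "Request:" by a JSON object that holds its "name" and its "arguments", one argument or row to a line. jog_arm: Moves the arm, as the interface text tells. Shifts and turns lie within -1 to 1; 1 stands for 30 cm of shift or pi rad of turn. Its arguments: {"type":"object","properties":{"moves":{"type":"array"},"newtons":{"type":"number"}},"required":["moves"]}

```bash
mkdir -p pics; ls; cat > h.py <<'E'
import numpy as np, cv2
from workcell import *
def snap(n,f=None):
    im,d=read_camera(n)
    if f: cv2.imwrite(f'pics/{f}.png',im[:,:,::-1])
    return im,d
def pts(n,d):
    p=camera_params(n);K=np.array(p["camera_matrix"]);V=np.array(p["view"])
    v,u=np.mgrid[:480,:640]
    c=np.stack([(u-K[0,2])/K[0,0]*d,-(v-K[1,2])/K[1,1]*d,-d,np.ones_like(d)],-1)
    w=c@np.linalg.inv(V).T
    w=w[...,:3]; w[d==0]=np.nan
    return w
E
python3 - <<'E'
from h import *
for n in("scene","top"):
    im,d=snap(n,n+"0"); np.savez(f"{n}0.npz",im=im,d=d)
    print(camera_params(n))
print(get_obs())
a=np.vstack([cv2.imread('pics/top0.png')]);
E
```

```text
pics
{'camera_matrix': array([[561.89893124,   0.        , 324.22796901],
       [  0.        , 561.89893124, 244.43424278],
       [  0.        ,   0.        ,   1.        ]]), 'view': array([[-0.63100416,  0.77574224,  0.00759704,  0.42684861],
       [-0.58966885, -0.4859658 ,  0.64507976,  0.25635887],
       [ 0.50410752,  0.40256827,  0.76407748, -1.47643317],
       [ 0.        ,  0.        ,  0.        ,  1.        ]])}
{'camera_matrix': array([[503.844502  ,   0.        , 319.84934209],
       [  0.        , 503.844502  , 244.32281792],
       [  0.        ,   0.        ,   1.        ]]), 'view': array([[-6.19756939e-04, -9.99947391e-01,  1.02387262e-02,
        -3.83224902e-02],
       [ 9.84808053e-01,  1.16759833e-03,  1.73642550e-01,
        -6.23775011e-01],
       [-1.73645370e-01,  1.01907962e-02,  9.84755520e-01,
        -8.70084361e-01],
       [ 0.00000000e+00,  0.00000000e+00,  0.00000000e+00,
         1.00000000e+00]])}
{'clock': 0.1, 'joints': array([-1.1539131 ,  0.32176494, -0.07008314,  1.45157537,  0.02260383,
        1.37078225, -0.05691216]), 'qvel': array([-2.06597794e-05, -1.04893615e-03, -3.23807437e-04, -1.43764870e-03,
        9.21071277e-04,  4.51507158e-04,  1.04632630e-03]), 'tau': array([-4.30849605e-04, -4.94880152e+01, -3.84194842e-01, -3.15208089e+01,
        1.31489203e-02,  7.52870139e-03,  1.24385153e-05]), 'tool_pos': array([0.25462536, 0.59746789, 0.20061123]), 'tcp_rot': array([-6.28347719e-01, -3.07785469e+00,  2.70892358e-03]), 'contact_force': array([ 0.86150877, -0.12957509, -0.10279794]), 'torque': array([-0.01410542,  0.0024996 ,  0.0133939 ]), 'gripper_force': 0.0, 'grip_width': 0.08522908521512977}
```

View pics/top0.png

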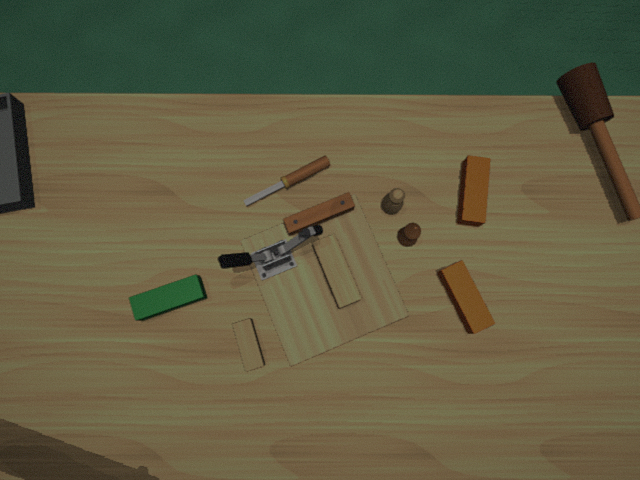

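View pics/scene0.png

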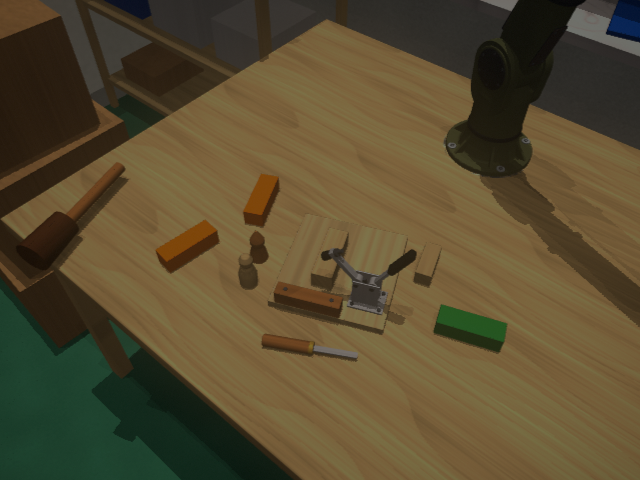

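The top view shows the board with its fence at (320,213), the clamp at (272,255) with its grip at (235,260), and the blank at (336,272). Two plain blocks could be the blank: the one on the board at (336,272) and the one on the bench at (248,345). The one on the board fits, because it is the larger and lies in the lane before the fence. The green block at (167,297) and the orange ones at (475,190) and (466,297) are look-alikes. I'll confirm with a crop and measure.

```bash
cat > m.py <<'E'
from h import *
def rect(P):
    r=cv2.minAreaRect(P.astype(np.float32)*1000); b=cv2.boxPoints(r); return np.array(r[0]),r[1],b
def measure(im,d):
    W=pts("top",d); z=W[...,2]
    v,u=np.mgrid[:480,:640]
    roi=(u>235)&(u<415)&(v>185)&(v<370)
    def comp(m,seed):
        m=cv2.morphologyEx(m.astype(np.uint8),cv2.MORPH_OPEN,np.ones((3,3)))
        n,l=cv2.connectedComponents(m); 
        return l==l[seed[1],seed[0]]
    B=comp(roi&(z>.011)&(z<.075),(350,320))
    bb=rect(W[B][:,:2])
    return W,z,B,bb
E
python3 - <<'E'
from m import *
f=np.load("top0.npz"); im,d=f["im"],f["d"]
W,z,B,bb=measure(im,d)
print(bb)
print("z bench",np.nanmedian(z[300:350,420:435]),"board",np.nanmedian(z[320:335,310:340]))
m=(z>.048)&(z<.068); n,l=cv2.connectedComponents(m.astype(np.uint8)); 
k=l[285,342]; print(z[285,342],(l==k).sum()); print(rect(W[l==k][:,:2]))
for p in[(336,272),(235,260),(320,213),(315,231),(248,345)]: print(p,W[p[1],p[0]])
c=im[180:380,220:420,::-1]; c=cv2.convertScaleAbs(cv2.resize(c,(600,600),interpolation=cv2.INTER_CUBIC),alpha=1.8)
cv2.imwrite("pics/crop0.png",c)
E
```

```text
(array([567.62634277, -44.48196411]), (255.62936401367188, 240.64193725585938), array([[ 403.24136 ,   17.091599],
       [ 496.24515 , -204.85172 ],
       [ 732.01135 , -106.05553 ],
       [ 639.00757 ,  115.88779 ]], dtype=float32))
z bench 0.00039143158959137336 board 0.01846707645648027
0.057369597628652014 1776
(array([576.00524902, -67.55545807]), (129.7698211669922, 45.27971267700195), array([[ 507.38715 ,  -71.32009 ],
       [ 524.62396 , -113.19068 ],
       [ 644.62335 ,  -63.790825],
       [ 627.38654 ,  -21.920235]], dtype=float32))
(336, 272) [ 0.5721762  -0.06730244  0.05921397]
(235, 260) [0.57791836 0.09807834 0.17033129]
(320, 213) [ 0.68351539 -0.03849754  0.05187122]
(315, 231) [ 0.63205608 -0.02917835  0.1365784 ]
(248, 345) [0.4422161  0.09154116 0.03656422]
```

View pics/crop0.png

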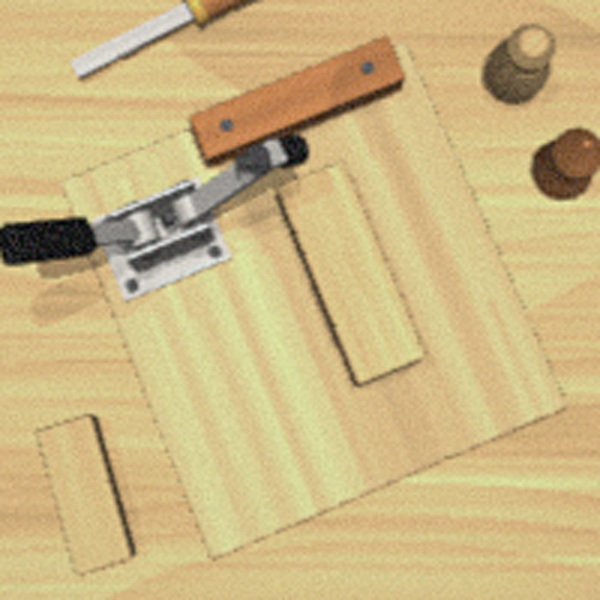

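The crop confirms it: the blank lies on the board at crop (345,275), before the fence. The spare is on the bench at crop (85,490). From the depth, the board origin is about (0.588,-0.036) with yaw 22.7°, and the blank is about 34 mm short of the fence and square to within 0.01 rad.

```bash
cat > t.py <<'E'
from h import *
from scipy.spatial.transform import Rotation as R
YAW=np.deg2rad(22.7); O=np.array([.5884,-.0358])
c,s=np.cos(YAW),np.sin(YAW); BX=np.array([c,s,0]);BY=np.array([-s,c,0])
RT=R.from_matrix(np.c_[-BX,BY,[0,0,-1]])   # tool y along board y, tool -x along board x
def row(x,y,z):
    "board mm (z above bench) -> row numbers from the present pose"
    o=get_obs(); p=np.r_[O,0]+(x*BX+y*BY+np.r_[0,0,z])/1000
    r=R.from_rotvec(o["tcp_rot"])
    return np.round(r.inv().apply(p-o["tool_pos"])/.3,3), np.round((r.inv()*RT).as_rotvec()/np.pi,3)
def board():
    o=get_obs(); p=o["tool_pos"]-np.r_[O,0]; return np.round(np.r_[p@BX,p@BY,p[2]]*1000,1),np.round(o["contact_force"],1),o["clock"]
E
python3 -c "
from t import *
print(board());print(row(-115,-25,150))"
```

```text
(array([-63.5, 713. , 200.6]), array([ 0.9, -0.1, -0.1]), 0.1)
(array([-1.643, -1.838,  0.172]), array([-0.001, -0.   , -0.254]))
```

Request:
{"name": "jog_arm", "arguments": {
  "moves": [
    [[1,-0.8,-0.9,0,0,0,-0.254],[1,-0.8,-0.9,0,0,0,-0.254],[1,-0.8,-0.9,0,0,0,-0.254],[1,-0.8,-0.9,0,0,0,-0.254],[1,-0.8,-0.9,0,0,0,-0.254],[1,-0.8,-0.9,0,0,0,-0.254],[1,-0.8,-0.9,0,0,0,-0.254],[1,-0.8,-0.9,0,0,0,-0.254],[1,-0.8,-0.9,0,0,0,-0.254],[1,-0.8,-0.9,0,0,0,-0.254]]
  ],
  "newtons": 20
}}

```text
clock: 1.1
tool_pos: [0.3694, 0.2561, 0.2016]
tcp_rot: [0.617, -3.08, -0.001]
contact_force: [-0.1, 0.7, 0.0]
grip_width: 0.0002
gripper_force: 0.0
```

```bash
python3 -c "
from t import *
print(board());print(row(-118,-25,150))"
```

```text
(array([-89.4, 353.8, 201.6]), array([-0.1,  0.7,  0. ]), 1.1)
(array([ 0.094, -1.263,  0.171]), array([ 0.,  0., -0.]))
```

Request:
{"name": "jog_arm", "arguments": {
  "moves": [
    [[1,0.09,-0.95,0,0,0,0],[1,0.09,-0.95,0,0,0,0],[1,0.09,-0.95,0,0,0,0],[1,0.09,-0.95,0,0,0,0],[1,0.09,-0.95,0,0,0,0],[1,0.09,-0.95,0,0,0,0]]
  ]
}}

```text
clock: 1.7
tool_pos: [0.4555, -0.0193, 0.2018]
tcp_rot: [-0.618, 3.08, -0.001]
contact_force: [0.9, 0.3, 0.5]
grip_width: 0.0002
gripper_force: 0.0
```

Request:
{"name": "jog_arm", "arguments": {
  "moves": [
    [[1,0,-0.31,0.17,0,0,0],[1,0,-0.31,0.17,0,0,0],[1,0,-0.31,0.17,0,0,0],[1,0,-0.31,0.17,0,0,0],[1,0,-0.31,0.17,0,0,0]]
  ]
}}

```text
clock: 2.2
tool_pos: [0.4909, -0.1012, 0.1508]
tcp_rot: [0.622, -3.079, -0.001]
contact_force: [0.2, 0.4, -0.4]
grip_width: -0.0004
gripper_force: 0.0
```

```bash
python3 -c "
from t import *
print(board());print(row(-118,-25,30))
snap('scene','s1')
im,d=snap('top'); W=pts('top',d); z=W[...,2]
import m
k=(z>.048)&(z<.068); n,l=cv2.connectedComponents(k.astype(np.uint8)); print(m.rect(W[l==l[265,336]][:,:2]))"
```

```text
(array([-115.2,  -22.8,  150.8]), array([ 0.2,  0.4, -0.4]), 2.2)
(array([ 0.009, -0.008,  0.403]), array([0.   , 0.   , 0.001]))
(array([576.11657715, -67.36929321]), (129.93299865722656, 45.11189270019531), array([[ 507.45834,  -71.30109],
       [ 524.6667 , -113.00185],
       [ 644.7748 ,  -63.4375 ],
       [ 627.56647,  -21.73674]], dtype=float32))
```

View pics/s1.png

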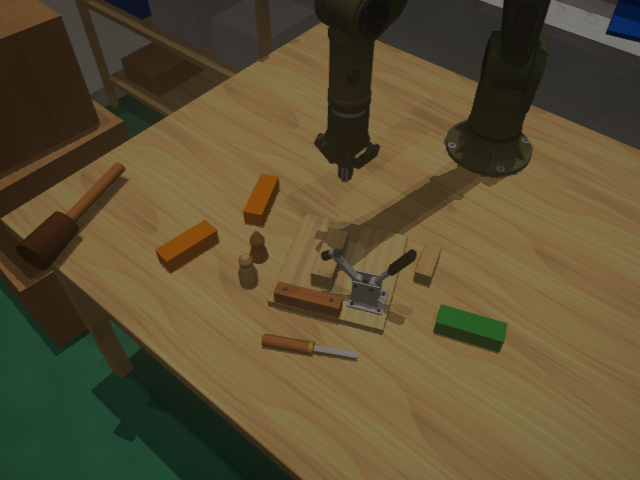

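The gripper, at (345,165), hangs behind the blank's near end at (335,240). I'll lower it behind the end face, then push along board x.

Request:
{"name": "jog_arm", "arguments": {
  "moves": [
    [[1,0.01,-0.006,0.14,0,0,0],[1,0.01,-0.006,0.28,0,0,0],[1,0.01,-0.006,0.4,0,0,0],[1,0.01,-0.006,0.403,0,0,0],[1,0.01,-0.006,0.403,0,0,0]]
  ]
}}

```text
clock: 2.8
tool_pos: [0.4887, -0.1056, 0.0305]
tcp_rot: [-0.619, 3.08, 0.0]
contact_force: [0.8, 0.3, 0.3]
grip_width: -0.0001
gripper_force: 0.0
```

Request:
{"name": "jog_arm", "arguments": {
  "moves": [
    [[1,-0.02,0,0,0,0,0],[1,-0.04,0,0,0,0,0],[1,-0.055,0,0,0,0,0],[1,-0.07,0,0,0,0,0],[1,-0.085,0,0,0,0,0],[1,-0.1,0,0,0,0,0],[1,-0.115,0,0,0,0,0],[1,-0.13,0,0,0,0,0],[1,-0.14,0,0,0,0,0],[1,-0.14,0,0,0,0,0]]
  ]
}}

```text
clock: 3.8
tool_pos: [0.5274, -0.0902, 0.0297]
tcp_rot: [-0.617, 3.08, -0.0]
contact_force: [0.0, 0.1, -0.4]
grip_width: -0.0002
gripper_force: 0.0
```

```bash
cat > look.py <<'E'
from t import *; import m
print(board())
im,d=snap('top'); W=pts('top',d); z=W[...,2]
k=(z>.048)&(z<.068); n,l=cv2.connectedComponents(k.astype(np.uint8))
c,sz,b=m.rect(W[l==l[260,331]][:,:2]); q=np.r_[c/1000-O,0]
e=b[[1,2,3]]-b[[0,1,2]]; e=e[np.argmax(np.hypot(*e.T))]; 
print("blank board xy",q@BX*1000,q@BY*1000,sz,"yaw",(np.rad2deg(np.arctan2(e[1],e[0]))+90)%180-90)
E
python3 look.py
```

```text
(array([-77.2, -26.6,  29.7]), array([ 0. ,  0.1, -0.4]), 3.8)
blank board xy 790.9068074799561 -209.38534925580225 (2212.372314453125, 1644.836181640625) yaw 66.364105
```

Request:
{"name": "jog_arm", "arguments": {
  "moves": [
    [[1,-0.01,0,0,0,0,0],[1,-0.02,0,0,0,0,0],[1,-0.025,0,0,0,0,0],[1,-0.03,0,0,0,0,0]]
  ]
}}

```text
clock: 4.25
tool_pos: [0.5356, -0.0868, 0.0298]
tcp_rot: [-0.617, 3.08, 0.0]
contact_force: [-0.3, -0.0, -0.2]
grip_width: -0.0002
gripper_force: 0.0
```

Request:
{"name": "jog_arm", "arguments": {
  "moves": [
    [[1,-0.004,0,0,0,0,0],[1,-0.008,0,0,0,0,0],[1,-0.012,0,0,0,0,0],[1,-0.012,0,0,0,0,0]]
  ]
}}

```text
clock: 4.65
tool_pos: [0.5389, -0.0854, 0.0297]
tcp_rot: [-0.617, 3.08, 0.0]
contact_force: [-0.7, 0.1, 1.3]
grip_width: 0.0003
gripper_force: 0.0
```

```bash
python3 -c "
from t import *
print(board())
im,d=snap('top'); W=pts('top',d); np.savez('t2.npz',im=im,d=d)
q=W-np.r_[O,0]; bx,by,z=q@BX*1000,q@BY*1000,W[...,2]
k=(z>.050)&(z<.066)&(bx>-90)&(bx<74)&(by>-60)&(by<10)
print(np.nanpercentile(bx[k],[1,99]),np.nanpercentile(by[k],[1,50,99]),k.sum())
cv2.imwrite('pics/c2.png',cv2.convertScaleAbs(cv2.resize(im[180:330,260:420,::-1],(640,600),interpolation=cv2.INTER_CUBIC),alpha=1.8))"
```

```text
(array([-64.9, -26.7,  29.7]), array([-0.7,  0.1,  1.3]), 4.65)
[-1.64686443 40.84078437] [-35.14607279 -12.44263449  -2.26569647] 254
```

View pics/c2.png

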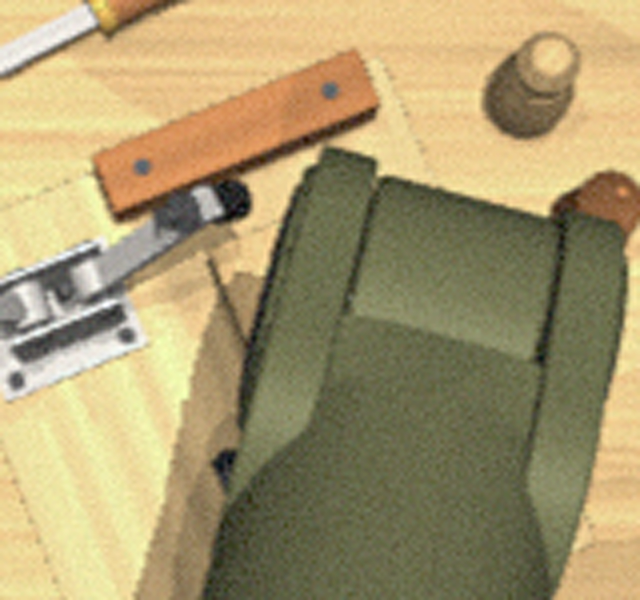

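The arm hides the blank here. The corner still showing, at crop (207,258), seems not to have moved, so I'll check from the scene camera.

```bash
python3 -c "
from t import *
im,d=snap('scene'); np.savez('s2.npz',im=im,d=d)
W=pts('scene',d)
q=W-np.r_[O,0]; bx,by,z=q@BX*1000,q@BY*1000,W[...,2]
k=(z>.052)&(z<.062)&(bx>-120)&(bx<74)&(by>-60)&(by<10)
print(np.nanpercentile(bx[k],[1,5,95,99]),np.nanpercentile(by[k],[1,50,99]),k.sum())
cv2.imwrite('pics/c3.png',cv2.convertScaleAbs(cv2.resize(im[190:330,255:415,::-1],(640,560),interpolation=cv2.INTER_CUBIC),alpha=1.8))"
```

```text
[-83.56776749 -71.48451658  41.36813818  43.17601231] [-45.29502003 -23.35416425  -0.75470391] 742
```

View pics/c3.png

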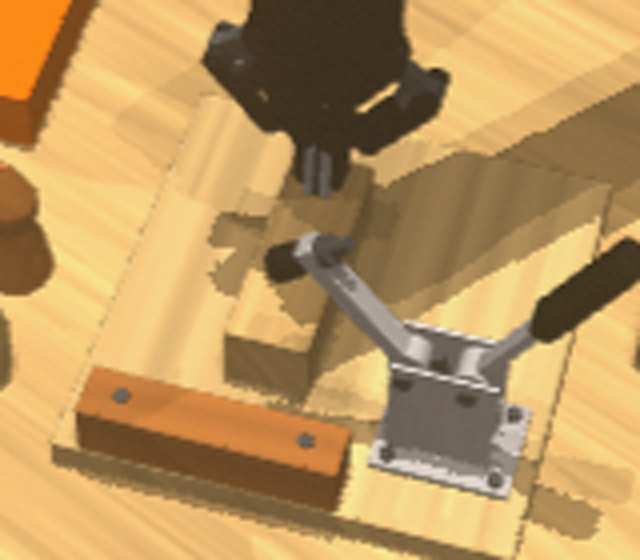

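The crop shows the fingertips at (318,190), hiding part of the blank's top near its end. The blank's front at (270,350) is still short of the fence at (210,400). I'll measure where the fingers really are.

```bash
python3 -c "
from t import *
f=np.load('s2.npz');W=pts('scene',f['d']);im=f['im']
q=W-np.r_[O,0]; bx,by,z=q@BX*1000,q@BY*1000,W[...,2]*1000
for v in range(222,254,2): print(v,[tuple(int(a[v,u]) if a[v,u]==a[v,u] else None for a in(bx,by,z)) for u in(331,334,337,340)])
print(board())"
```

```text
222 [(-52, -31, 113), (-59, -26, 108), (-54, -18, 115), (-47, -10, 125)]
224 [(-53, -31, 106), (-60, -26, 101), (-53, -18, 111), (-53, -12, 112)]
226 [(-53, -30, 101), (-61, -26, 94), (-52, -18, 106), (-55, -12, 104)]
228 [(-55, -31, 92), (-52, -24, 98), (-56, -18, 95), (-53, -11, 101)]
230 [(-54, -31, 87), (-53, -24, 90), (-54, -18, 91), (-57, -12, 90)]
232 [(-55, -31, 80), (-54, -24, 83), (-55, -18, 84), (-58, -12, 82)]
234 [(-54, -30, 74), (-53, -24, 77), (-55, -18, 78), (-58, -12, 76)]
236 [(-55, -31, 67), (-54, -24, 71), (-56, -18, 70), (-58, -12, 69)]
238 [(-55, -30, 61), (-54, -24, 64), (-55, -17, 64), (-61, -12, 60)]
240 [(-53, -30, 57), (-55, -24, 56), (-55, -17, 59), (-59, -12, 56)]
242 [(-49, -29, 55), (-50, -22, 55), (-48, -15, 60), (-55, -11, 54)]
244 [(-39, -26, 60), (-44, -21, 57), (-46, -15, 57), (-46, -8, 59)]
246 [(-37, -25, 56), (-38, -19, 58), (-40, -13, 58), (-42, -7, 57)]
248 [(-32, -24, 56), (38, 0, 146), (40, 6, 151), (-36, -5, 58)]
250 [(43, -3, 145), (46, 2, 151), (44, 7, 150), (47, 14, 156)]
252 [(48, -2, 145), (49, 3, 149), (49, 9, 151), (49, 15, 153)]
(array([-65.1, -26.7,  29.7]), array([ 0.2, -0.1,  0.2]), 4.75)
```

```bash
python3 -c "
from t import *
p=camera_params('scene');K,V=p['camera_matrix'],p['view']
def pr(x): c=(V@np.r_[x,1])[:3]; return (K@(c*[1,-1,-1])/-c[2])[:2]
print(pr([.4909,-.1012,.1508]),pr([.4909,-.1012,.18]))
print(pr(get_obs()['tool_pos']))
f=np.load('scene0.npz')['im'].astype(int); g=np.load('s2.npz')['im'].astype(int)
# blank outline in both: compare front part difference
print(np.abs(f-g)[255:290,305:335].sum(-1).mean(), (np.abs(f-g)[255:290,305:335].sum(-1)>60).mean())
for a in(f,g): print(a[270:290:2,318].sum(-1))
"
```

```text
[343.56456426 189.26652946] [344.05571547 178.83087523]
[333.83548883 244.68903883]
30.059047619047618 0.16380952380952382
[273 271 253 141 143 140 138 142 158 283]
[300 299 276 152 160 151 149 153 174 313]
```

Request:
{"name": "jog_arm", "arguments": {
  "moves": [
    [[1,0,0,-0.15,0,0,0],[1,0,0,-0.3,0,0,0],[1,0,0,-0.3,0,0,0]]
  ]
}}

```text
clock: 5.05
tool_pos: [0.5432, -0.0865, 0.126]
tcp_rot: [-0.614, 3.07, -0.003]
contact_force: [1.2, -0.4, -0.6]
grip_width: 0.0002
gripper_force: 0.0
```

```bash
python3 -c "
from t import *
print(board())
im,d=snap('scene'); np.savez('s3.npz',im=im,d=d)
W=pts('scene',d);q=W-np.r_[O,0]; bx,by,z=q@BX*1000,q@BY*1000,W[...,2]*1000
k=(z>68)&(abs(bx+60)<25)&(abs(by+26)<25); print('lowest',np.nanpercentile(z[k],[0,1,3,10]))
k=k&(z<np.nanpercentile(z[k],5)+10); print('at',np.nanpercentile(bx[k],[5,95]),np.nanpercentile(by[k],[5,95]))
k=(z>52)&(z<62)&(bx>-120)&(bx<74)&(by>-60)&(by<10)
print(np.nanpercentile(bx[k],[1,5,95,99]),np.nanpercentile(by[k],[1,50,99]),k.sum())
cv2.imwrite('pics/c4.png',cv2.convertScaleAbs(cv2.resize(im[150:310,255:415,::-1],(600,600),interpolation=cv2.INTER_CUBIC),alpha=1.8))"
```

```text
(array([-61.2, -29.3, 126. ]), array([ 1.2, -0.4, -0.6]), 5.05)
lowest [157.17677259 164.26764686 172.76823171 201.19193334]
at [-60.55733449 -49.67118768] [-38.59264468 -13.7149051 ]
[-85.96085387 -80.18714169  40.88361049  43.24669383] [-45.23738899 -24.51707797  -0.83876426] 854
```

View pics/c4.png

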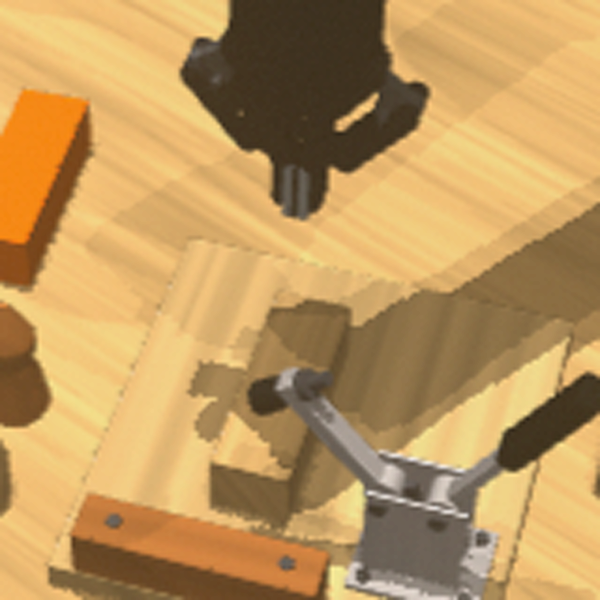

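The crop shows the shut fingertips at (297,215), about 30 mm higher than the reported TCP. So they passed over the blank's top, and the blank is untouched. I'll allow for a tip offset of about 29 mm in z, go back behind the end face and go lower.

```bash
python3 -c "
from t import *
print(board(),row(-118,-25,126))"
```

```text
(array([-62.8, -28.1, 123.1]), array([-0.5,  0.1, -1.8]), 5.1) (array([ 0.184,  0.01 , -0.011]), array([-0.001,  0.002, -0.   ]))
```

Request:
{"name": "jog_arm", "arguments": {
  "moves": [
    [[1,0.1,0.004,0,0,0,0],[1,0.176,0.004,0,0,0,0],[1,0.176,0.004,0.12,0,0,0],[1,0.176,0.004,0.24,0,0,0],[1,0.176,0.004,0.32,0,0,0],[1,0.176,0.004,0.36,0,0,0],[1,0.176,0.004,0.38,0,0,0],[1,0.176,0.004,0.39,0,0,0],[1,0.176,0.004,0.4,0,0,0],[1,0.176,0.004,0.4,0,0,0]]
  ]
}}

```text
clock: 6.1
tool_pos: [0.4901, -0.1048, 0.0002]
tcp_rot: [-0.617, 3.079, -0.0]
contact_force: [-0.8, 0.1, -0.3]
grip_width: -0.0002
gripper_force: 0.0
```

```bash
cat > sc.py <<'E'
from t import *
im,d=snap('scene'); b=board(); print(b)
W=pts('scene',d);q=W-np.r_[O,0]; bx,by,z=q@BX*1000,q@BY*1000,W[...,2]*1000
k=(z>52)&(z<62)&(bx>-120)&(bx<78)&(by>-60)&(by<10)
print('blank',np.nanpercentile(bx[k],[1,5,95,99]),np.nanpercentile(by[k],[1,50,99]),k.sum())
u,v=345,0
k=(z>62)&(z<85)&(abs(bx-b[0][0])<18)&(abs(by-b[0][1])<22)
print('finger front bx',np.nanpercentile(bx[k],[5,50,95]),'by',np.nanpercentile(by[k],[5,95]))
k=(z>22)&(abs(bx-b[0][0])<16)&(abs(by-b[0][1])<20); print('tip z',np.nanpercentile(z[k],[0,1]))
E
python3 sc.py
```

```text
(array([-117.2,  -25.7,    0.3]), array([-0.4,  0.1,  0.4]), 6.15)
blank [-110.91466708  -85.82809388   41.04750352   43.50079892] [-45.2974361  -24.37239791  -0.8829662 ] 899
finger front bx [-124.06966982 -107.87819358 -103.84036171] by [-45.0559184   -6.78734662]
tip z [22.8627439  36.68891056]
```

Request:
{"name": "jog_arm", "arguments": {
  "moves": [
    [[1,-0.02,0,0,0,0,0],[1,-0.04,0,0,0,0,0],[1,-0.055,0,0,0,0,0],[1,-0.07,0,0,0,0,0],[1,-0.085,0,0,0,0,0],[1,-0.1,0,0,0,0,0],[1,-0.115,0,0,0,0,0],[1,-0.13,0,0,0,0,0],[1,-0.14,0,0,0,0,0],[1,-0.14,0,0,0,0,0]]
  ]
}}

```text
clock: 7.15
tool_pos: [0.5288, -0.0883, -0.0003]
tcp_rot: [-0.617, 3.08, -0.0]
contact_force: [-0.1, -0.0, -0.0]
grip_width: 0.0001
gripper_force: 0.0
```

```bash
python3 sc.py
```

```text
(array([-75.5, -25.5,  -0.3]), array([-0.1, -0.7,  0.8]), 7.2)
blank [-69.36139806 -61.95312813  63.51898667  66.57862084] [-45.09037052 -23.71232067  -0.71046455] 935
finger front bx [-82.29812241 -66.07545104 -62.04150944] by [-43.79212732  -6.42028213]
tip z [40.68775242 54.38511357]
```

Request:
{"name": "jog_arm", "arguments": {
  "moves": [
    [[1,-0.01,0,0,0,0,0],[1,-0.018,0,0,0,0,0],[1,-0.026,0,0,0,0,0],[1,-0.032,0,0,0,0,0],[1,-0.032,0,0,0,0,0]]
  ]
}}

```text
clock: 7.7
tool_pos: [0.5375, -0.0847, -0.0002]
tcp_rot: [-0.617, 3.08, -0.0]
contact_force: [1.1, 0.0, -0.2]
grip_width: -0.0004
gripper_force: 0.0
```

Request:
{"name": "jog_arm", "arguments": {
  "moves": [
    [[1,-0.003,0,0,0,0,0],[1,-0.006,0,0,0,0,0],[1,-0.006,0,0,0,0,0]]
  ]
}}

```text
clock: 8.0
tool_pos: [0.5384, -0.0845, -0.0003]
tcp_rot: [0.616, -3.08, -0.0]
contact_force: [-1.9, -1.1, 1.5]
grip_width: -0.0001
gripper_force: 1.0
```

```bash
python3 sc.py
```

```text
(array([-64.9, -25.5,  -0.3]), array([-1.8, -0.5,  1.1]), 8.05)
blank [-59.06689282 -51.39697878  74.30030397  76.90362058] [-44.95349505 -23.64726682  -0.47484626] 953
finger front bx [-71.41827453 -56.04870883 -51.45796363] by [-43.38749184  -5.9093183 ]
tip z [42.76386639 54.08470898]
```

Request:
{"name": "jog_arm", "arguments": {
  "moves": [
    [[1,-0.003,0,0,0,0,0],[1,-0.006,0,0,0,0,0],[1,-0.006,0,0,0,0,0],[1,-0.006,0,0,0,0,0]]
  ]
}}

```text
clock: 8.45
tool_pos: [0.5383, -0.0845, -0.0006]
tcp_rot: [0.615, -3.077, -0.001]
contact_force: [-6.9, -1.9, 4.9]
grip_width: 0.0001
gripper_force: 3.5
```

```bash
python3 -c "
from t import *
print(board())"
```

```text
(array([-65. , -25.6,  -0.6]), array([-6.9, -1.9,  4.9]), 8.45)
```

The blank is against the fence: the wrist reads 7 N and motion has stopped. I'll back off, rise and check that it is flush.

Request:
{"name": "jog_arm", "arguments": {
  "moves": [
    [[1,0.02,0,0,0,0,0],[1,0.08,0,0,0,0,0],[1,0.13,0,-0.1,0,0,0],[1,0.13,0.1,-0.25,0,0,0],[1,0.13,0.25,-0.4,0,0,0],[1,0.13,0.42,-0.55,0,0,0],[1,0.13,0.58,-0.65,0,0,0],[1,0.13,0.6,-0.65,0,0,0]]
  ]
}}

```text
clock: 9.25
tool_pos: [0.4353, 0.0695, 0.1971]
tcp_rot: [-0.616, 3.076, 0.003]
contact_force: [1.2, 0.6, -0.0]
grip_width: 0.0002
gripper_force: 0.0
```

```bash
cat > bl.py <<'E'
from t import *; import m
print(board())
im,d=snap('top','t5'); W=pts('top',d)
q=W-np.r_[O,0]; bx,by,z=q@BX*1000,q@BY*1000,W[...,2]*1000
# blank top, and fence strip to see the fence face's angle in the same picture
k=(z>53)&(z<63)&(bx>-75)&(bx<72)&(by>-60)&(by<10)
P=np.c_[bx[k],by[k]].astype(np.float32); print(cv2.minAreaRect(P),np.percentile(P,[1,99],0),k.sum())
E
python3 bl.py
```

```text
(array([-100.6,  156.2,  197.1]), array([ 1.2,  0.6, -0. ]), 9.25)
((8.268417358398438, -24.160430908203125), (45.21796417236328, 127.32473754882812), 89.86769104003906) [[-54.25909668 -46.24700272]
 [ 70.73489624  -1.90351343]] 1549
```

The blank's near end is at board x ≈ -55 and its yaw error is about 0.1°, so it is flush home. Next is the lever; I'll move above the gap between the lever and the clamp arm.

```bash
python3 -c "
from t import *
print(board(),row(45,102,197),row(45,102,149))"
```

```text
(array([-98.1, 163.7, 200.5]), array([-0.5,  6. ,  2.4]), 9.3) (array([-0.475, -0.209,  0.015]), array([0.002, 0.003, 0.002])) (array([-0.474, -0.21 ,  0.175]), array([0.002, 0.003, 0.002]))
```

Request:
{"name": "jog_arm", "arguments": {
  "moves": [
    [[1,-0.12,-0.05,0,0,0,0],[1,-0.25,-0.11,0,0,0,0],[1,-0.38,-0.17,0,0,0,0],[1,-0.475,-0.21,0,0,0,0],[1,-0.475,-0.21,0,0,0,0],[1,-0.475,-0.21,0,0,0,0]]
  ]
}}

```text
clock: 9.9
tool_pos: [0.5909, 0.0641, 0.1939]
tcp_rot: [0.616, -3.08, 0.001]
contact_force: [-0.1, -1.0, -0.1]
grip_width: 0.0002
gripper_force: 0.0
```

```bash
python3 -c "
from t import *
im,d=snap('scene'); print(board(),row(45,102,149))
W=pts('scene',d);q=W-np.r_[O,0]; bx,by,z=q@BX*1000,q@BY*1000,W[...,2]*1000
k=(z>130)&(abs(bx-45)<25)&(abs(by-105)<22); print('tip z',np.nanpercentile(z[k],[0,1,3]))
k=(z>225)&(z<255)&(abs(bx-45)<25)&(abs(by-105)<25); print('finger by',np.nanpercentile(by[k],[3,97]),'bx',np.nanpercentile(bx[k],[5,50]))
k=(z>110)&(z<200)&(abs(bx-45)<30)&(by>108); print('grip by',np.nanpercentile(by[k],[3,97]),'bx',np.nanpercentile(bx[k],[3,50,97]),'z',np.nanpercentile(z[k],[3,97]))
cv2.imwrite('pics/c6.png',cv2.convertScaleAbs(cv2.resize(im[170:320,310:470,::-1],(640,600),interpolation=cv2.INTER_CUBIC),alpha=1.8))"
```

```text
(array([ 40.4,  91.5, 194.3]), array([-0.3, -0.7, -0.5]), 9.95) (array([-0.015,  0.035,  0.151]), array([ 0., -0., -0.]))
tip z [130.04014194 138.05086828 152.66466578]
finger by [ 81.29414941 106.4552896 ] bx [45.54256286 49.53487071]
grip by [109.93118264 150.45496347] bx [39.45527389 53.63983368 57.66017166] z [132.62423234 192.40959147]
```

View pics/c6.png

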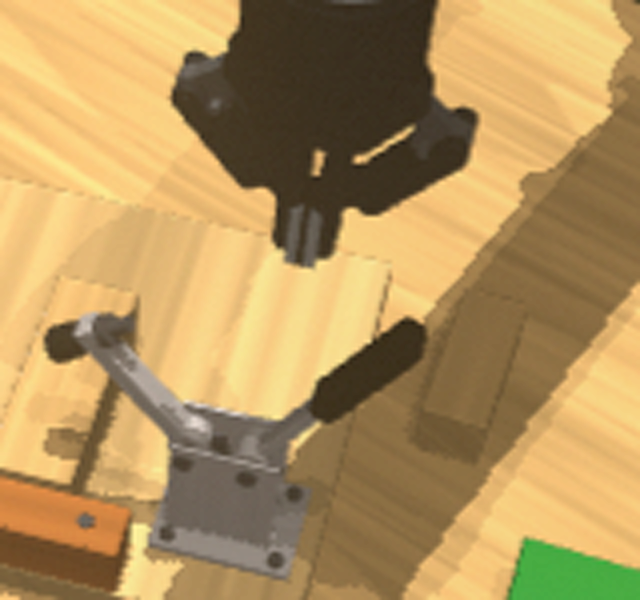

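The crop shows the tips at (305,262), between the clamp arm at (90,330) and the black grip at (370,370). I'll go down in front of the grip's upper face and then push along its arc.

Request:
{"name": "jog_arm", "arguments": {
  "moves": [
    [[1,-0.019,0.028,0.06,0,0,0],[1,-0.019,0.028,0.12,0,0,0],[1,-0.019,0.028,0.151,0,0,0],[1,-0.019,0.028,0.151,0,0,0]]
  ]
}}

```text
clock: 10.35
tool_pos: [0.5913, 0.0742, 0.1486]
tcp_rot: [0.617, -3.079, -0.001]
contact_force: [-0.4, 0.6, -0.1]
grip_width: 0.0
gripper_force: 0.0
```

```bash
python3 -c "
from t import *
print(board())
for y,z in [(118,149),(137,137),(153,122),(163,109),(171,94),(176,78)]: print(row(46,y,z)[0])"
```

```text
(array([ 45.1, 100.3, 148.6]), array([-0.4,  0.6, -0.1]), 10.35)
[-0.003  0.059 -0.001]
[-0.003  0.122  0.039]
[-0.003  0.175  0.089]
[-0.003  0.209  0.132]
[-0.003  0.235  0.182]
[-0.003  0.252  0.235]
```

Request:
{"name": "jog_arm", "arguments": {
  "moves": [
    [[1,-0.003,0.03,0,0,0,0],[1,-0.003,0.06,0,0,0,0],[1,-0.003,0.08,0.012,0,0,0],[1,-0.003,0.1,0.025,0,0,0],[1,-0.003,0.122,0.039,0,0,0],[1,-0.003,0.14,0.055,0,0,0],[1,-0.003,0.158,0.072,0,0,0],[1,-0.003,0.175,0.089,0,0,0],[1,-0.003,0.175,0.089,0,0,0]]
  ]
}}

```text
clock: 11.25
tool_pos: [0.5726, 0.1243, 0.1215]
tcp_rot: [0.619, -3.078, -0.001]
contact_force: [1.7, 0.3, 1.9]
grip_width: -0.0002
gripper_force: 1.0
```

```bash
python3 -c "
from t import *
print(board())
im,d=snap('scene')
W=pts('scene',d);q=W-np.r_[O,0]; bx,by,z=q@BX*1000,q@BY*1000,W[...,2]*1000
k=(z>90)&(z<200)&(abs(bx-48)<15)&(by>120)&(by<230)&(im.max(-1)<45); print('dark by',np.nanpercentile(by[k],[3,97]),'z',np.nanpercentile(z[k],[3,97]))
for y,z in [(153,122),(163,109),(171,94),(176,78)]: print(row(46,y,z)[0])"
```

```text
(array([ 47.2, 153.8, 121.5]), array([1.7, 0.3, 1.9]), 11.25)
dark by [127.60199831 183.53791029] z [120.16884849 198.74473298]
[ 0.004 -0.001 -0.001]
[0.004 0.033 0.043]
[0.003 0.059 0.093]
[0.003 0.076 0.146]
```

Contact is holding, with the spring's push falling off as expected. I'll carry on over the dead point.

Request:
{"name": "jog_arm", "arguments": {
  "moves": [
    [[1,0.004,0.017,0.022,0,0,0],[1,0.004,0.033,0.043,0,0,0],[1,0.004,0.047,0.068,0,0,0],[1,0.004,0.059,0.093,0,0,0],[1,0.004,0.068,0.12,0,0,0],[1,0.004,0.076,0.146,0,0,0],[1,0.004,0.076,0.146,0,0,0],[1,0.004,0.076,0.146,0,0,0]]
  ]
}}

```text
clock: 12.1
tool_pos: [0.5636, 0.1435, 0.0787]
tcp_rot: [0.617, -3.08, 0.0]
contact_force: [-0.2, 0.2, 0.2]
grip_width: -0.0
gripper_force: 0.0
```

```bash
python3 -c "
from t import *
print(board())
im,d=snap('scene')
cv2.imwrite('pics/c7.png',cv2.convertScaleAbs(cv2.resize(im[170:320,290:450,::-1],(640,600),interpolation=cv2.INTER_CUBIC),alpha=1.8))"
```

```text
(array([ 46.3, 175. ,  78.7]), array([-0.2,  0.2,  0.2]), 12.1)
```

View pics/c7.png

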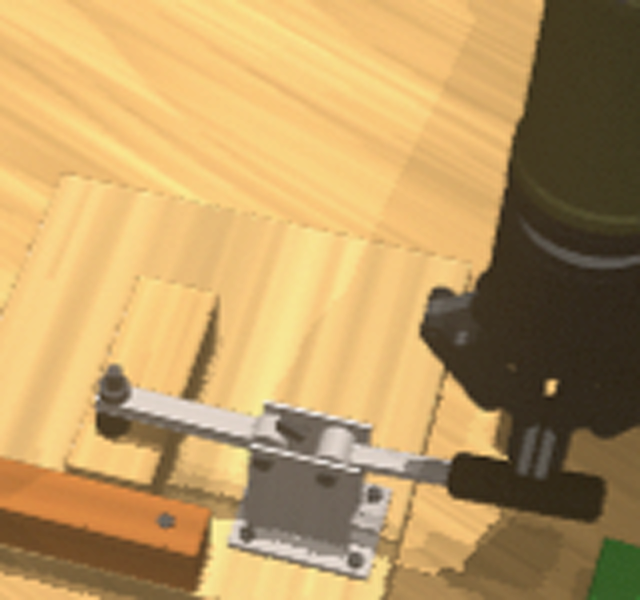

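The crop shows the lever down with the grip at (525,487), the arm level and the foot on the blank at (113,420), so it snapped into lock. I'll retreat upward and check.

Request:
{"name": "jog_arm", "arguments": {
  "moves": [
    [[1,0,0,-0.08,0,0,0],[1,0,0,-0.2,0,0,0],[1,0,0,-0.35,0,0,0],[1,0.1,0.15,-0.4,0,0,0],[1,0.2,0.3,-0.4,0,0,0],[1,0.3,0.45,-0.4,0,0,0],[1,0.3,0.6,-0.4,0,0,0],[1,0.3,0.6,-0.4,0,0,0],[1,0.3,0.6,-0.4,0,0,0],[1,0.3,0.6,-0.4,0,0,0]]
  ]
}}

```text
clock: 13.15
tool_pos: [0.4125, 0.274, 0.1993]
tcp_rot: [-0.614, 3.08, -0.001]
contact_force: [0.3, -0.5, -0.1]
grip_width: 0.0
gripper_force: 0.0
```

```bash
python3 bl.py; python3 -c "
from t import *
im=cv2.imread('pics/t5.png')[180:380,210:430]; cv2.imwrite('pics/c8.png',cv2.convertScaleAbs(cv2.resize(im,(660,600),interpolation=cv2.INTER_CUBIC),alpha=1.8))
im,d=snap('scene');W=pts('scene',d);q=W-np.r_[O,0]; bx,by,z=q@BX*1000,q@BY*1000,W[...,2]*1000
k=(z>70)&(z<150)&(abs(bx-48)<14)
for lo in range(-40,220,20):
  j=k&(by>lo)&(by<lo+20); print(lo,j.sum() and np.round(np.nanpercentile(z[j],[50,95])))"
```

```text
(array([-42.7, 353.7, 199.3]), array([ 0.3, -0.5, -0.1]), 13.15)
((8.24069595336914, -24.059711456298828), (45.052024841308594, 127.4236831665039), 89.90613555908203) [[-54.50403397 -46.14795441]
 [ 70.57901276  -1.84797631]] 1509
-40 [ 88. 102.]
-20 [83. 87.]
0 [83. 86.]
20 [83. 86.]
40 [85. 93.]
60 [84. 91.]
80 [84. 88.]
100 [83. 86.]
120 [85. 88.]
140 [91. 95.]
160 [93. 95.]
180 [94. 98.]
200 [95. 99.]
```

View pics/c8.png

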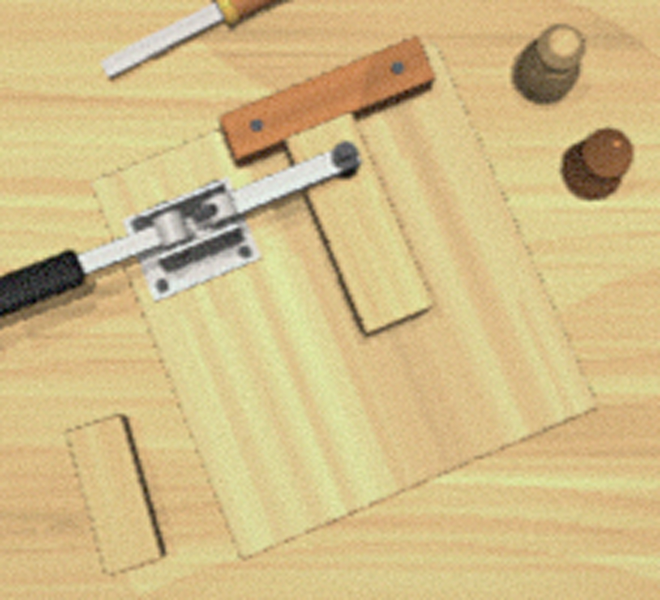

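The crop shows the blank's end against the fence at (320,130), the foot on the blank at (345,158), and the lever locked with its arm level (top at z ≈ 83 to 86 mm). The spare blank, figures and chisel look undisturbed.

```bash
python3 -c "
from workcell import *
print(close_job())"
```

```text
the job is handed in; nothing more can be done
None
```

The blank is flush against the fence, about 6 mm to the clamp side of its lane, the clamp is locked with its foot on the blank, the bystanders look unmoved, and the job is handed in; a first pass went over the blank without moving it.

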